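# Gather thread spools into one full tray and stack the emptied tray

### The arm

A 6-joint arm with a two-finger parallel gripper is mounted at the origin on the work surface. World frame = base frame: x ahead of the robot, y to its left, z up, the work surface at z = 0. Lengths are in m, angles in rad, forces in N, time in s.
With the tool pointing down it reaches from about 0.35 to 0.8 m from the base axis. Payload 7.3 kg.
Tool frame: the origin (TCP) lies at the very end of the fingers, on their centre line; the grasp point (between the pads) lies 19 mm behind it; y points along the fingers, z is the direction in which the jaws open and shut, and the axes are right-handed (so a half turn about y gives the same grasp; the last joint's range is limited). The gripper opens to 85 mm and grips with 20 to 120 N. Pads are 22 mm wide; open, the fingers measure 114 mm over their backs; the gripper's body (76 mm by 85 mm) begins 54 mm behind the grasp point. The pads swing forward as they close: fully open they stand 13 mm farther back than shut.
Start: joints at [1.187, 0.342, 1.524, -0, 1.275, -0.146], TCP at [0.124, 0.51, 0.231] pointing down, gripper open.
Joint ranges: [-2.53, 2.53], [-0.77, 2.02], [0.04, 2.7], [-1, 4.14], [0.28, 2.66], [-3.11, 3.11]. Speed limits (rad/s): [2.57, 2.57, 3.14, 3.14, 3.14, 3.14].

### API

Orientations are given as a unit quaternion [w, x, y, z].
In Python, from bench import observe, vision, workorder gives the robot as it stands. The module is installed in compiled form; this text tells all that it offers.
- The arm moves only by the tool step_arm, never from a script. Its argument "steps" is a list of rows, each a list of 7 numbers: the turn, a rotation vector about the tool's x, y, z in degrees, then the shift along the tool's x, y, z in mm, then the closure, from 0 (fully open) to 1 (shut). A call has 1 to 10 rows; each row is the pose to reach, as a shift and turn from the pose commanded when the call began, along the tool's axes at that moment; what a row does not reach only later rows make up. A row lasts 1/10 s, in which the tool goes at most 50 mm and 8.59 degrees, less where a joint would pass 70% of its speed; a pose out of reach is approached as far as the arm can. A call with a gripper value outside its range is refused whole. The fingers move at their own pace and stop on an object; "grip_force" is the grip in N (left out, the last holds). Time passes only in rows, so rows that repeat a pose let the fingers close. It gives the time, the measured TCP pose, the force and the opening at its end, in the units of the state.
- observe(): the state, without advancing time (a new reading comes with each control period).
- vision.get_image(name): name is "side" or "top" or "wrist"; returns the picture (420x560x3 uint8, red, green, blue); there is no depth.
- vision.camera_params(name): a dict with "fx", "fy", "cx", "cy" (pixels), "cam_to_world" (4x4, takes a point from camera to world coordinates); the wrist camera has in their place "mount" (4x4, takes a point from camera to tool coordinates, whose origin is the TCP and whose axes are the tool frame's). Camera axes: x right, y up, looking along -z (the intrinsics and any distortion apply to the point x, -y, -z); pixel columns grow to the right and rows downward; lengths in m; the calibration is good to about 2 mm. A picture is of the moment at which its call begins: read the wrist's pose just before it. camera_params takes no time and is no camera call.
- workorder.close_job(): hands the job in, once; it reports no verdict.
The state is a dict: "time_s": time; "joint_positions": joint angles; "dq": joint speeds; "joint_efforts": joint torques, N m; "ee_pos": TCP position; "tool_rot": TCP orientation; "ft_force": force on the tool from outside, world axes, zero at the start; "wrist_torque": the same for the moment, N m; "opening": opening from 0.0 (shut) to 1.0 (fully open).
Only numpy, scipy, OpenCV 4.12 (cv2) and the standard library are available. Lean on these libraries where they do the work, as an engineer would, in place of code of your own. Each camera call takes 0.05 s, during which the arm holds its last target. There are 200 camera calls.

### The job

Two of the trays on the cutting table hold only two thread spools each: gather all four spools in one of these two trays (either will do), one standing upright in each pocket, and leave that tray on the table. Then put the emptied tray on top of the stack of empty trays, seated squarely down inside its rim, with the stack left standing where it is. Set spools and trays down rather than dropping them, knock no spool over, and leave the bottle, the oilstone and the knife alone.

Things in the scene. Friction and masses are not known exactly. Their poses are not given: they have to be found in the camera images.
- spool_1_mid (a point): Spool of thread, 100 mm high, 0.13 kg, upright: base flange 62 mm diameter, 4 mm thick; grey-brown winding 54 mm diameter up to 68 mm; then a bare white core 25 mm diameter up to 100 mm, gripped from above. All spools are alike. Point on its axis, half-way up (50 mm above its underside); z up. Starts in a pocket of tray_a.
- spool_2_mid (a point): Spool of thread, 100 mm high, 0.13 kg, upright: base flange 62 mm diameter, 4 mm thick; grey-brown winding 54 mm diameter up to 68 mm; then a bare white core 25 mm diameter up to 100 mm, gripped from above. All spools are alike. Point on its axis, half-way up (50 mm above its underside); z up. Starts in a pocket of tray_a.
- spool_3_mid (a point): Spool of thread, 100 mm high, 0.13 kg, upright: base flange 62 mm diameter, 4 mm thick; grey-brown winding 54 mm diameter up to 68 mm; then a bare white core 25 mm diameter up to 100 mm, gripped from above. All spools are alike. Point on its axis, half-way up (50 mm above its underside); z up. Starts in a pocket of tray_b.
- spool_4_mid (a point): Spool of thread, 100 mm high, 0.13 kg, upright: base flange 62 mm diameter, 4 mm thick; grey-brown winding 54 mm diameter up to 68 mm; then a bare white core 25 mm diameter up to 100 mm, gripped from above. All spools are alike. Point on its axis, half-way up (50 mm above its underside); z up. Starts in a pocket of tray_b.
- tray_a_mid (a point): Grey tray on the table with two spools side by side. All four trays are alike: 164 x 164 x 52 mm high, 0.22 kg, walls 4 mm. Point at its centre, half-way up (26 mm above its underside); z up, x along its carrying web: a wall 10 mm thick through the middle, its top 42 mm above the underside (10 mm below the rim), pinched from above to carry the tray.
- tray_b_mid (a point): Tray like tray_a, with two spools in opposite corners. Low dividers along y, 6 mm thick, tops 18 mm above the underside, and the web make four pockets of 75 (x) by 73 (y) mm, centred 40.5 mm (x) and 41.5 mm (y) either side of the tray's centre, floor 9 mm above the underside: a spool in place has its point 33 mm above the tray's.
- stack_low_mid (a point): Lower of two empty stacked trays, standing on the table; like tray_a, point and axes too. Every tray has a square foot 151 mm wide, 7 mm deep (148 mm in its lowest 3 mm) that drops inside the 156 mm rim opening of the tray below, in any quarter turn.
- stack_top_mid (a point): Upper of the two empty stacked trays, seated on stack_low; like tray_a, point and axes too. Its rim is 26 mm above the point; a tray seated on it has its point 45 mm above this one.
- oilstone: Bystander: dark grey sharpening stone 60 x 200 x 40 mm lying flat beyond the trays; origin under its centre.
- bottle: Bystander: dark bottle 52 mm diameter with a pale shoulder and pointed nozzle, 170 mm high; origin under its centre.
- knife: Bystander: skiving knife with a wooden handle, about 145 mm long, lying on the fixed cutting board (172 x 302 mm, 34 mm high) beyond the trays; origin under the handle's centre.
There are look-alikes about, which are no part of the job. What is shaped like the part that bears spool_3_mid but green, red or turquoise is not meant.

How it is judged:
On the way:
1. all four spools stand in the pockets of one of the two part-filled trays ((((angle between spool_1_mid's own z axis and vertical below 0.08 rad and x of spool_1_mid in the frame of tray_a_mid between -0.05 and 0.05 m and y of spool_1_mid in the frame of tray_a_mid between -0.05 and 0.05 m and z of spool_1_mid in the frame of tray_a_mid between 0.029 and 0.037 m) and (angle between spool_2_mid's own z axis and vertical below 0.08 rad and x of spool_2_mid in the frame of tray_a_mid between -0.05 and 0.05 m and y of spool_2_mid in the frame of tray_a_mid between -0.05 and 0.05 m and z of spool_2_mid in the frame of tray_a_mid between 0.029 and 0.037 m) and (angle between spool_3_mid's own z axis and vertical below 0.08 rad and x of spool_3_mid in the frame of tray_a_mid between -0.05 and 0.05 m and y of spool_3_mid in the frame of tray_a_mid between -0.05 and 0.05 m and z of spool_3_mid in the frame of tray_a_mid between 0.029 and 0.037 m) and (angle between spool_4_mid's own z axis and vertical below 0.08 rad and x of spool_4_mid in the frame of tray_a_mid between -0.05 and 0.05 m and y of spool_4_mid in the frame of tray_a_mid between -0.05 and 0.05 m and z of spool_4_mid in the frame of tray_a_mid between 0.029 and 0.037 m)) or ((angle between spool_1_mid's own z axis and vertical below 0.08 rad and x of spool_1_mid in the frame of tray_b_mid between -0.05 and 0.05 m and y of spool_1_mid in the frame of tray_b_mid between -0.05 and 0.05 m and z of spool_1_mid in the frame of tray_b_mid between 0.029 and 0.037 m) and (angle between spool_2_mid's own z axis and vertical below 0.08 rad and x of spool_2_mid in the frame of tray_b_mid between -0.05 and 0.05 m and y of spool_2_mid in the frame of tray_b_mid between -0.05 and 0.05 m and z of spool_2_mid in the frame of tray_b_mid between 0.029 and 0.037 m) and (angle between spool_3_mid's own z axis and vertical below 0.08 rad and x of spool_3_mid in the frame of tray_b_mid between -0.05 and 0.05 m and y of spool_3_mid in the frame of tray_b_mid between -0.05 and 0.05 m and z of spool_3_mid in the frame of tray_b_mid between 0.029 and 0.037 m) and (angle between spool_4_mid's own z axis and vertical below 0.08 rad and x of spool_4_mid in the frame of tray_b_mid between -0.05 and 0.05 m and y of spool_4_mid in the frame of tray_b_mid between -0.05 and 0.05 m and z of spool_4_mid in the frame of tray_b_mid between 0.029 and 0.037 m)))), for 0.2 s.
At the end, for the whole second after the job is handed in: All four spools upright (0.08 rad) on the pocket floors of tray_a or tray_b, which stands flat on the table; the other tray empty and seated on stack_top (6 mm, 0.06 rad, any quarter turn, 42 to 48 mm above it); the two stack trays still seated, within 30 mm of their start; all at rest (((((angle between spool_1_mid's own z axis and vertical below 0.08 rad and x of spool_1_mid in the frame of tray_a_mid between -0.05 and 0.05 m and y of spool_1_mid in the frame of tray_a_mid between -0.05 and 0.05 m and z of spool_1_mid in the frame of tray_a_mid between 0.029 and 0.037 m) and (angle between spool_2_mid's own z axis and vertical below 0.08 rad and x of spool_2_mid in the frame of tray_a_mid between -0.05 and 0.05 m and y of spool_2_mid in the frame of tray_a_mid between -0.05 and 0.05 m and z of spool_2_mid in the frame of tray_a_mid between 0.029 and 0.037 m) and (angle between spool_3_mid's own z axis and vertical below 0.08 rad and x of spool_3_mid in the frame of tray_a_mid between -0.05 and 0.05 m and y of spool_3_mid in the frame of tray_a_mid between -0.05 and 0.05 m and z of spool_3_mid in the frame of tray_a_mid between 0.029 and 0.037 m) and (angle between spool_4_mid's own z axis and vertical below 0.08 rad and x of spool_4_mid in the frame of tray_a_mid between -0.05 and 0.05 m and y of spool_4_mid in the frame of tray_a_mid between -0.05 and 0.05 m and z of spool_4_mid in the frame of tray_a_mid between 0.029 and 0.037 m)) and height (world z) of tray_a_mid below 0.031 m and angle between tray_a_mid's own z axis and vertical below 0.04 rad and (horizontal distance between tray_b_mid and stack_top_mid below 0.006 m and z of tray_b_mid in the frame of stack_top_mid between 0.042 and 0.048 m and angle between tray_b_mid's own z axis and vertical below 0.04 rad and (angle between the x axis of tray_b_mid and the x axis of stack_top_mid, either way round below 0.06 rad or angle between the x axis of tray_b_mid and the y axis of stack_top_mid, either way round below 0.06 rad))) or (((angle between spool_1_mid's own z axis and vertical below 0.08 rad and x of spool_1_mid in the frame of tray_b_mid between -0.05 and 0.05 m and y of spool_1_mid in the frame of tray_b_mid between -0.05 and 0.05 m and z of spool_1_mid in the frame of tray_b_mid between 0.029 and 0.037 m) and (angle between spool_2_mid's own z axis and vertical below 0.08 rad and x of spool_2_mid in the frame of tray_b_mid between -0.05 and 0.05 m and y of spool_2_mid in the frame of tray_b_mid between -0.05 and 0.05 m and z of spool_2_mid in the frame of tray_b_mid between 0.029 and 0.037 m) and (angle between spool_3_mid's own z axis and vertical below 0.08 rad and x of spool_3_mid in the frame of tray_b_mid between -0.05 and 0.05 m and y of spool_3_mid in the frame of tray_b_mid between -0.05 and 0.05 m and z of spool_3_mid in the frame of tray_b_mid between 0.029 and 0.037 m) and (angle between spool_4_mid's own z axis and vertical below 0.08 rad and x of spool_4_mid in the frame of tray_b_mid between -0.05 and 0.05 m and y of spool_4_mid in the frame of tray_b_mid between -0.05 and 0.05 m and z of spool_4_mid in the frame of tray_b_mid between 0.029 and 0.037 m)) and height (world z) of tray_b_mid below 0.031 m and angle between tray_b_mid's own z axis and vertical below 0.04 rad and (horizontal distance between tray_a_mid and stack_top_mid below 0.006 m and z of tray_a_mid in the frame of stack_top_mid between 0.042 and 0.048 m and angle between tray_a_mid's own z axis and vertical below 0.04 rad and (angle between the x axis of tray_a_mid and the x axis of stack_top_mid, either way round below 0.06 rad or angle between the x axis of tray_a_mid and the y axis of stack_top_mid, either way round below 0.06 rad)))) and horizontal distance between stack_top_mid and stack_low_mid below 0.006 m and z of stack_top_mid in the frame of stack_low_mid between 0.042 and 0.048 m and angle between each of stack_top_mid, stack_low_mid's own z axis and vertical below 0.04 rad and (angle between the x axis of stack_top_mid and the x axis of stack_low_mid, either way round below 0.06 rad or angle between the x axis of stack_top_mid and the y axis of stack_low_mid, either way round below 0.06 rad) and height (world z) of stack_low_mid below 0.031 m and distance of stack_low_mid from where it was at the start of the episode below 0.03 m and linear speed of each of spool_1, spool_2, spool_3, spool_4, tray_a, tray_b, stack_low, stack_top below 0.02 m/s); the robot touches nothing.
It fails at once if a spool is knocked over (tilted past 0.6 rad) (angle between any of spool_1_mid, spool_2_mid, spool_3_mid, spool_4_mid's own z axis and vertical above 0.6 rad).
It fails at once if a spool or tray is dropped (falls faster than 0.7 m/s, as from more than 25 mm, untouched by the fingers) ((linear speed of spool_1 above 0.7 m/s and contact force between spool_1 and the fingers below 0.05 N) or (linear speed of spool_2 above 0.7 m/s and contact force between spool_2 and the fingers below 0.05 N) or (linear speed of spool_3 above 0.7 m/s and contact force between spool_3 and the fingers below 0.05 N) or (linear speed of spool_4 above 0.7 m/s and contact force between spool_4 and the fingers below 0.05 N) or (linear speed of tray_a above 0.7 m/s and contact force between tray_a and the fingers below 0.05 N) or (linear speed of tray_b above 0.7 m/s and contact force between tray_b and the fingers below 0.05 N)).
It fails at once if the bottle, the oilstone or the knife is moved by more than 15 mm (distance of any of bottle, oilstone, knife from where it was at the start of the episode above 0.015 m).
It also fails if it takes over 70 s, if anything falls off the work surface, if the arm or the gripper's body presses on something with over 40 N, if the wrist force passes 120 N, or if a joint passes its speed limit or range.

## Working session

There is one attempt and no reset: what is moved stays moved. The work goes in short steps, Python scripts to look and compute and a tool call to move; the robot and the scene stay as the last step left them, time stands still between calls to the robot, and variables do not carry over. Pictures are saved under pics/ and viewed, about 8 in all and at most 12, crops included, and the job is handed in when it is done.

Besides the shell and the picture viewer there is one more tool, called after ">>>" as name(argument=value, ...) on one line, values as JSON. step_arm: Moves the arm, as the interface text tells. Its arguments: {"type":"object","properties":{"steps":{"type":"array","items":{"type":"array","items":{"type":"number"}}},"grip_force":{"type":"number"}},"required":["steps"]}

```bash
mkdir -p pics; ls
cat > h.py <<'E'
import numpy as np, cv2
from bench import observe, vision, workorder
from scipy.spatial.transform import Rotation as R
def grab(n,f=None):
    s=observe(); im=vision.get_image(n)
    if f: cv2.imwrite('pics/'+f,im[:,:,::-1])
    return im,s
def T_cam(n,s=None):
    p=vision.camera_params(n)
    if 'cam_to_world' in p: return p,np.array(p['cam_to_world'])
    q=s['tool_rot']; T=np.eye(4); T[:3,:3]=R.from_quat([q[1],q[2],q[3],q[0]]).as_matrix(); T[:3,3]=s['ee_pos']
    return p,T@np.array(p['mount'])
def cast(n,uv,z,s=None):
    p,T=T_cam(n,s); out=[]
    for u,v in np.atleast_2d(uv):
        d=T[:3,:3]@np.array([(u-p['cx'])/p['fx'],-(v-p['cy'])/p['fy'],-1]); o=T[:3,3]
        out.append((o+d*(z-o[2])/d[2])[:2])
    return np.array(out)
def proj(n,P,s=None):
    p,T=T_cam(n,s); c=(np.linalg.inv(T)@np.c_[np.atleast_2d(P),np.ones(len(np.atleast_2d(P)))].T).T
    return np.c_[p['cx']+p['fx']*c[:,0]/-c[:,2], p['cy']-p['fy']*c[:,1]/-c[:,2]]
E
python3 - <<'E'
from h import *
a,s=grab('top','top0.png'); b,_=grab('side','side0.png'); c,_=grab('wrist','w0.png')
print(s); 
for n in('top','side','wrist'): print({k:np.round(v,3).tolist() if not isinstance(v,str) else v for k,v in vision.camera_params(n).items()})
E
```

```text
pics
{'time_s': 0.0, 'joint_positions': array([ 1.18697197e+00,  3.42727132e-01,  1.52499922e+00, -2.89588355e-06,
        1.27537945e+00, -1.45999358e-01]), 'dq': array([ 0.00014445, -0.00041228, -0.00102704, -0.00130934, -0.00083685,
       -0.00037711]), 'joint_efforts': array([ 3.23444137e-04, -4.33656979e+01, -2.46014714e+01, -6.60946012e-05,
        7.93694810e-03,  2.68004038e-05]), 'ee_pos': array([0.12351707, 0.5098656 , 0.23062987]), 'tool_rot': array([-0.70159662,  0.70262977, -0.08402462,  0.08374637]), 'ft_force': array([-0.31515736, -1.12925936,  0.44582166]), 'wrist_torque': array([ 0.04021977,  0.03776109, -0.01941799]), 'opening': 0.9985105993477978}
{'fx': 422.868, 'fy': 422.868, 'cx': 282.145, 'cy': 208.701, 'cam_to_world': [[0.013, 0.989, -0.15, 0.435], [-1.0, 0.014, 0.001, 0.011], [0.003, 0.15, 0.989, 0.961], [0.0, 0.0, 0.0, 1.0]]}
{'fx': 421.588, 'fy': 421.588, 'cx': 279.608, 'cy': 217.006, 'cam_to_world': [[0.708, 0.385, -0.592, -0.064], [-0.706, 0.377, -0.6, -0.646], [-0.008, 0.843, 0.539, 0.661], [0.0, 0.0, 0.0, 1.0]]}
{'fx': 320.947, 'fy': 320.947, 'cx': 282.953, 'cy': 206.174, 'mount': [[-0.001, -0.958, -0.287, -0.072], [-0.001, 0.287, -0.958, -0.141], [1.0, -0.001, -0.001, -0.001], [0.0, 0.0, 0.0, 1.0]]}
```

View pics/top0.png

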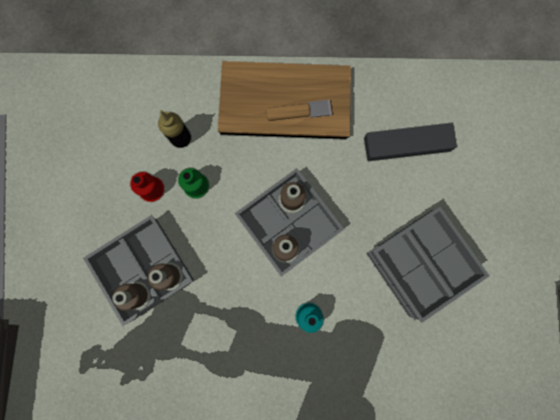

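View pics/side0.png

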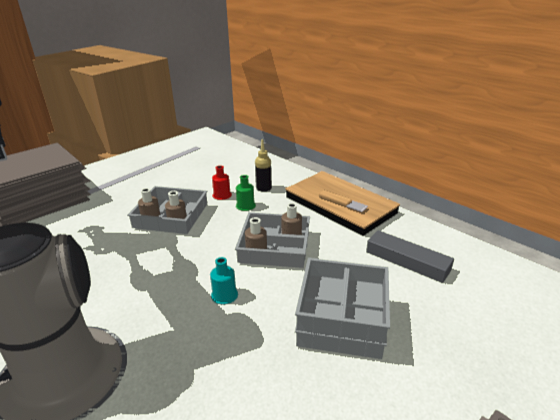

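Top view: tray_a is on the left (cores ~(125,298), (157,277)), tray_b in the middle (cores ~(293,188), (286,246)) and the stack on the right (rim centre ~(430,261)). The coloured look-alikes are at (147,186), (193,182) and (310,318). Plan: move tray_b's spools into tray_a, then put tray_b on the stack.

Run:
```python
from h import *
for nm,q,z in [('b',[(297,169),(349,224),(282,274),(236,213)],.052),('a',[(152,216),(204,273),(124,324),(84,260)],.052),('st',[(443,201),(487,272),(421,320),(369,252)],.097)]:
    c=cast('top',q,z); e=np.roll(c,-1,0)-c
    print(nm,c.mean(0).round(4),np.linalg.norm(e,axis=1).round(3),np.degrees(np.arctan2(e[:,1],e[:,0])).round(1))
print(cast('top',[(293,187),(285,246),(125,298),(156,277)],.109).round(4))
s=observe(); q=s['tool_rot'];print(R.from_quat([q[1],q[2],q[3],q[0]]).as_matrix().round(3))
```

```text
b [ 0.5501 -0.0096] [0.166 0.18  0.165 0.165] [-136.7  127.2   38.1  -52.8]
a [0.4423 0.3082] [0.168 0.195 0.162 0.169] [-135.7  123.5   35.7  -55.2]
st [ 0.4642 -0.2918] [0.167 0.168 0.167 0.189] [-150.2  125.1   37.2  -55.3]
[[ 0.6102 -0.0117]
 [ 0.489   0.0033]
 [ 0.3824  0.3175]
 [ 0.4241  0.2588]]
[[ 0.972 -0.     0.236]
 [-0.236 -0.001  0.972]
 [-0.    -1.    -0.001]]
```

View pics/w0.png

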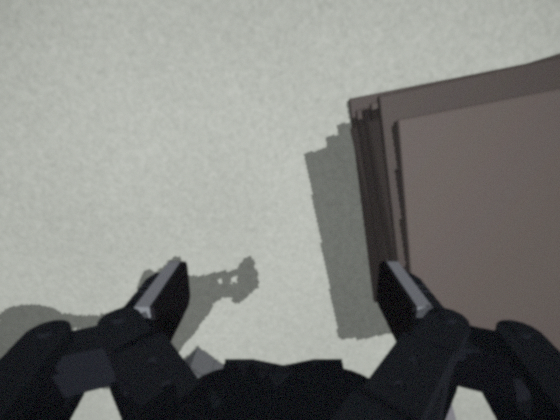

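>>> step_arm(steps=[[0, 0, 0, 45, 0, -15, 0], [0, 0, 0, 90, 0, -30, 0], [0, 0, 0, 135, 0, -45, 0], [0, 0, 0, 180, 0, -60, 0], [0, 0, 0, 225, 0, -76, 0], [0, 0, 0, 270, 0, -91, 0], [0, 0, 0, 315, 0, -106, 0], [0, 0, 0, 357, 0, -121, 0], [0, 0, 0, 357, 0, -121, 0], [0, 0, 0, 357, 0, -121, 0]])

```text
time_s: 1.15
ee_pos: [0.4424, 0.3079, 0.2307]
tool_rot: [-0.702, 0.702, -0.085, 0.084]
ft_force: [0.2, 0.1, -0.0]
opening: 0.998
```

Run:
```python
from h import *
im,s=grab('wrist','wa.png'); np.save('wa_s.npy',s,allow_pickle=True); print(s['ee_pos'],s['tool_rot'])
```

```text
[0.4423562  0.30788367 0.23071517] [-0.70188     0.70215356 -0.08515402  0.08422367]
```

View pics/wa.png

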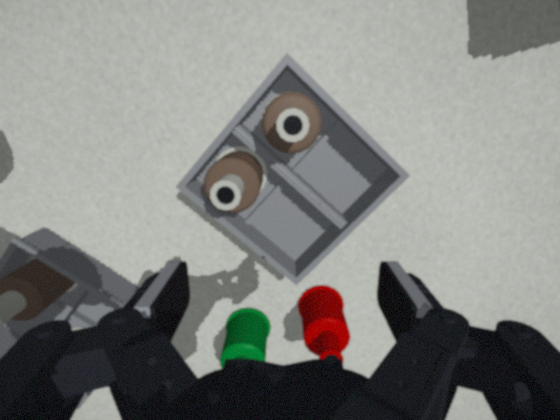

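Tray_a from the wrist: rim corners (288,55), (408,175), (295,282), (180,187). Cores are at (293,124) and (226,195), one on each side of the web, which runs (235,127)→(345,222). The lower-right half is free.

Run:
```python
from h import *
s=np.load('wa_s.npy',allow_pickle=True).item()
c=cast('wrist',[(288,55),(408,175),(295,282),(180,187)],.052,s); e=np.roll(c,-1,0)-c
print(c.mean(0).round(4),np.linalg.norm(e,axis=1).round(3),np.degrees(np.arctan2(e[:,1],e[:,0])).round(1))
sp=cast('wrist',[(293,124),(226,195)],.109,s); print(sp.round(4))
w=cast('wrist',[(235,127),(345,222)],.042,s); d=w[1]-w[0]; th=np.arctan2(d[1],d[0]); print(np.degrees(th))
for off in(0,):
  u=np.array([np.cos(th),np.sin(th)]);v=np.array([-u[1],u[0]])
  C=c.mean(0); print('spool local',((sp-C)@np.c_[u,v]).round(4)); print('free',(C+.0405*u+.0415*v).round(4),(C+.0405*u-.0415*v).round(4))
t=observe(); tgt=np.array([.55,-.01])-t['ee_pos'][:2]; print(tgt)
q=t['tool_rot'];M=R.from_quat([q[1],q[2],q[3],q[0]]).as_matrix(); print((M.T@np.r_[tgt,0]*1000).round(0))
```

```text
[0.441  0.3181] [0.165 0.166 0.161 0.165] [  34.   -56.6 -146.3  124.6]
[[0.3842 0.33  ]
 [0.4275 0.2616]]
35.24154988600531
spool local [[-0.0395  0.0425]
 [-0.0436 -0.0383]]
free [0.4501 0.3754] [0.498  0.3076]
[ 0.10845114 -0.31857579]
[ 181.   -0. -284.]
```

>>> step_arm(steps=[[0, 0, 0, 22, 0, -35, 0], [0, 0, 0, 45, 0, -70, 0], [0, 0, 0, 68, 0, -106, 0], [0, 0, 0, 90, 0, -142, 0], [0, 0, 0, 113, 0, -177, 0], [0, 0, 0, 136, 0, -213, 0], [0, 0, 0, 158, 0, -248, 0], [0, 0, 0, 181, 0, -284, 0], [0, 0, 0, 181, 0, -284, 0], [0, 0, 0, 181, 0, -284, 0]])

```text
time_s: 2.2
ee_pos: [0.5507, -0.0092, 0.2311]
tool_rot: [0.702, -0.702, 0.084, -0.084]
ft_force: [0.2, 0.7, -0.1]
opening: 0.996
```

Run:
```python
from h import *
im,s=grab('wrist','wb.png'); np.save('wb_s.npy',s,allow_pickle=True); print(s['ee_pos'],s['tool_rot'])
t=cv2.imread('pics/top0.png'); cv2.imwrite('pics/m.png',np.hstack([cv2.imread('pics/wb.png')[:,40:480],cv2.resize(t[210:330,75:210],None,fx=2.6,fy=2.6)[:420]][:1]+[cv2.copyMakeBorder(cv2.resize(t[210:330,75:210],None,fx=2.6,fy=2.6),0,108,0,0,0)]))
```

```text
[ 0.55068205 -0.00920355  0.23113108] [ 0.70235722 -0.70186439  0.08417073 -0.0836421 ]
```

View pics/m.png

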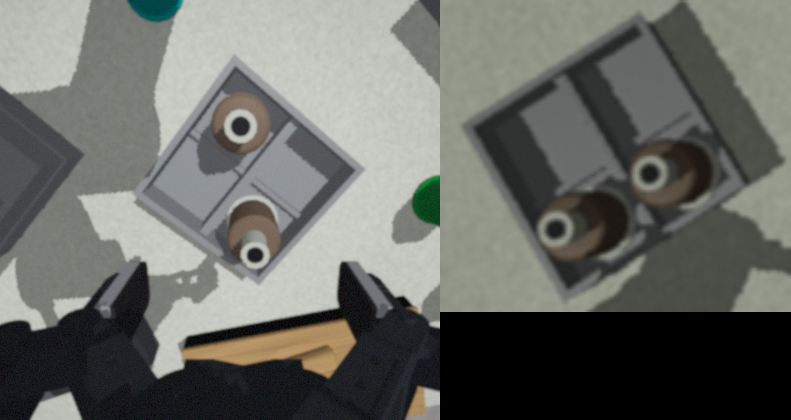

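Wrist view of tray_b (full-image pixels): rim corners (276,56), (403,170), (298,283), (176,190); cores (281,126) and (295,254); web (333,125)→(245,235). The top crop corrects my tray_a readings.

Run:
```python
from h import *
s=np.load('wb_s.npy',allow_pickle=True).item()
def tr(n,q,z,s=None):
    c=cast(n,q,z,s); e=np.roll(c,-1,0)-c
    print(n,c.mean(0).round(4),np.linalg.norm(e,axis=1).round(3),np.degrees(np.arctan2(e[:,1],e[:,0])).round(1)); return c.mean(0)
tr('wrist',[(276,56),(403,170),(298,283),(176,190)],.052,s)
sp=cast('wrist',[(281,126),(295,254)],.109,s); print('b cores wrist',sp.round(4))
print('b cores top',cast('top',[(285,246),(293,187)],.109).round(4))
w=cast('wrist',[(333,125),(245,235)],.042,s); d=w[1]-w[0]; print('web',np.degrees(np.arctan2(d[1],d[0])))
tr('top',[(151.9,215),(191.9,280.4),(123.8,324.6),(83.8,257.7)],.052)
print('a cores top',cast('top',[(119.2,298.1),(155.8,276.2)],.109).round(4))
q=s['tool_rot'];M=R.from_quat([q[1],q[2],q[3],q[0]]).as_matrix()
for p in sp: print((M.T@np.r_[p-s['ee_pos'][:2],.080-s['ee_pos'][2]]*1000).round(0))
```

```text
wrist [ 0.5485 -0.0031] [0.165 0.165 0.166 0.163] [  36.9  -52.7 -143.9  127. ]
b cores wrist [[ 0.4918  0.0033]
 [ 0.6031 -0.0109]]
b cores top [[ 0.489   0.0033]
 [ 0.6102 -0.0117]]
web -51.53320423479865
top [0.4398 0.3148] [0.167 0.166 0.167 0.168] [-146.1  123.9   34.6  -56.1]
a cores top [[0.3821 0.3289]
 [0.4256 0.2593]]
[-60. 151.  -2.]
[ 51. 151.  11.]
```

>>> step_arm(steps=[[0, 0, 0, -30, 10, -1, 0], [0, 0, 0, -60, 40, -2, 0], [0, 0, 0, -60, 80, -2, 0], [0, 0, 0, -60, 120, -2, 0], [0, 0, 0, -60, 148, -2, 0], [0, 0, 0, -60, 148, -2, 0], [0, 0, 0, -60, 148, -2, 1], [0, 0, 0, -60, 148, -2, 1], [0, 0, 0, -60, 148, -2, 1], [0, 0, 0, -60, 148, -2, 1]], grip_force=40)

```text
time_s: 3.25
ee_pos: [0.493, 0.0021, 0.0845]
tool_rot: [0.702, -0.702, 0.083, -0.085]
ft_force: [0.7, -0.2, 0.3]
opening: 0.332
```

>>> step_arm(steps=[[0, 0, 0, 0, 0, 0, 1], [0, 0, 0, 0, 0, 0, 1], [0, 0, 0, 0, 0, 0, 1], [0, 0, 0, 0, -20, 0, 1], [0, 0, 0, 0, -50, 0, 1], [0, 0, 0, 0, -90, 0, 1], [0, 0, 0, 0, -130, 0, 1], [0, 0, 0, 0, -150, 0, 1], [0, 0, 0, 0, -150, 0, 1], [0, 0, 0, 0, -150, 0, 1]])

```text
time_s: 4.25
ee_pos: [0.4919, 0.0021, 0.2327]
tool_rot: [0.702, -0.702, 0.084, -0.084]
ft_force: [-0.0, -0.1, -1.3]
opening: 0.276
```

```bash
cat >> h.py <<'E'
def tomove(p,s=None):
    s=s or observe(); q=s['tool_rot'];M=R.from_quat([q[1],q[2],q[3],q[0]]).as_matrix()
    return (M.T@(np.array(p)-s['ee_pos'])*1000).round(1)
E
python3 - <<'E'
from h import *
im,s=grab('wrist','h1.png'); print(s['ee_pos'],s['opening'],s['ft_force'])
print(tomove([.4501,.3754,.233]),tomove([.498,.3076,.233]))
E
```

```text
[0.4918654  0.00208741 0.2327002 ] 0.2762896820525706 [-0.0438231  -0.12407389 -1.29926067]
[-128.2   -0.8  353. ] [-65.7  -1.  298.4]
```

View pics/h1.png

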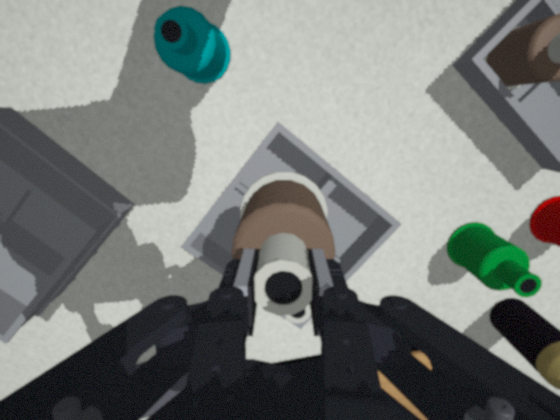

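The spool is held upright, core top at (285,288).

Run:
```python
from h import *
s=observe(); print(cast('wrist',[(285,288)],s['ee_pos'][2]+.0245,s)-s['ee_pos'][:2]); print(tomove([.4495,.374,s['ee_pos'][2]]))
```

```text
[[-0.00195261  0.00098107]]
[-1.285e+02  3.000e-01  3.515e+02]
```

>>> step_arm(steps=[[0, 0, 0, -10, 0, 28, 1], [0, 0, 0, -26, 0, 72, 1], [0, 0, 0, -43, 0, 118, 1], [0, 0, 0, -60, 0, 165, 1], [0, 0, 0, -77, 0, 212, 1], [0, 0, 0, -94, 0, 259, 1], [0, 0, 0, -111, 0, 306, 1], [0, 0, 0, -122, 0, 338, 1], [0, 0, 0, -127, 0, 351, 1], [0, 0, 0, -127, 0, 351, 1]])

```text
time_s: 5.3
ee_pos: [0.4505, 0.3741, 0.2312]
tool_rot: [-0.701, 0.703, -0.084, 0.082]
ft_force: [-0.1, 0.4, -0.8]
opening: 0.28
```

>>> step_arm(steps=[[0, 0, 0, 0, 0, 0, 1], [0, 0, 0, 0, 40, 0, 1], [0, 0, 0, 0, 80, 0, 1], [0, 0, 0, 0, 110, 0, 1], [0, 0, 0, 0, 125, 0, 1], [0, 0, 0, 0, 133, 0, 1], [0, 0, 0, 0, 139, 0, 1], [0, 0, 0, 0, 144, 0, 1], [0, 0, 0, 0, 144, 0, 1]])

```text
time_s: 6.2
ee_pos: [0.4518, 0.3729, 0.0895]
tool_rot: [0.702, -0.702, 0.084, -0.084]
ft_force: [-0.7, 0.3, -2.2]
opening: 0.276
```

Run:
```python
from h import *
im,s=grab('wrist'); b,_=grab('side'); print(s['ee_pos'],s['opening'],s['ft_force'],s['wrist_torque'])
cv2.imwrite('pics/p1.png',np.hstack([im,cv2.resize(b[160:260,120:220],(240,240)).repeat(1,0)if 0 else cv2.copyMakeBorder(cv2.resize(b[160:260,120:200],(240,300)),0,120,0,0,cv2.BORDER_CONSTANT)])[:,:,::-1])
```

```text
[0.45181912 0.37285356 0.0894894 ] 0.2755716339346717 [-0.74566483  0.31547278 -2.23289758] [0.00535085 0.01853486 0.01949276]
```

View pics/p1.png

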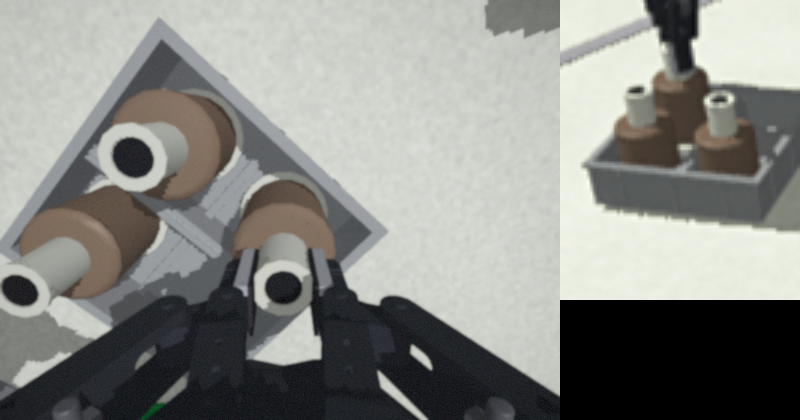

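The spool is inside the pocket, about 5 mm above the floor, with no side load. I'll lower it the rest of the way, release and lift.

>>> step_arm(steps=[[0, 0, 0, 0, 3, 0, 1], [0, 0, 0, 0, 6, 0, 1], [0, 0, 0, 0, 6, 0, 1], [0, 0, 0, 0, 6, 0, 0.9], [0, 0, 0, 0, 6, 0, 0.6], [0, 0, 0, 0, 6, 0, 0.45], [0, 0, 0, 0, 6, 0, 0.45], [0, 0, 0, 0, -10, 0, 0.45], [0, 0, 0, 0, -50, 0, 0.45], [0, 0, 0, 0, -100, 0, 0.45]])

```text
time_s: 7.3
ee_pos: [0.4505, 0.3724, 0.1883]
tool_rot: [-0.701, 0.703, -0.085, 0.082]
ft_force: [0.4, 0.7, 0.4]
opening: 0.549
```

Run:
```python
from h import *
s=observe(); print(s['ee_pos'],s['opening'],tomove([.604,-.011,.20]))
```

```text
[0.45047941 0.37237154 0.18834249] 0.5492847665594346 [ 239.5  -11.3 -336.4]
```

>>> step_arm(steps=[[0, 0, 0, 15, -12, -21, 0.3], [0, 0, 0, 42, -12, -59, 0], [0, 0, 0, 69, -12, -97, 0], [0, 0, 0, 97, -12, -136, 0], [0, 0, 0, 125, -12, -175, 0], [0, 0, 0, 153, -12, -215, 0], [0, 0, 0, 181, -12, -254, 0], [0, 0, 0, 209, -12, -293, 0], [0, 0, 0, 231, -12, -325, 0], [0, 0, 0, 239, -12, -336, 0]])

```text
time_s: 8.3
ee_pos: [0.6056, -0.0136, 0.2008]
tool_rot: [-0.702, 0.702, -0.085, 0.085]
ft_force: [-0.1, 0.0, -0.5]
opening: 1.001
```

Run:
```python
from h import *
im,s=grab('wrist','w2.png'); print(s['ee_pos'],s['opening'],proj('wrist',[[.604,-.011,.109],[.61,-.011,.109]],s),tomove([.604,-.011,.0835]))
# dark hole near prediction
u,v=proj('wrist',[[.604,-.011,.109]],s)[0].astype(int); c=im[v-45:v+45,u-45:u+45].max(2)
n,l,st,ce=cv2.connectedComponentsWithStats((c<60).astype(np.uint8)); print([(st[i].tolist(),(ce[i]+[u-45,v-45]).round(1)) for i in range(1,n) if st[i][4]>40])
```

```text
[ 0.60559389 -0.01361522  0.20082792] 1.0014517326628072 [[286.19861118 206.46600433]
 [288.04895849 213.77062306]] [ -2.4 117.2   2.4]
[([36, 38, 18, 16, 223], array([285.6, 206.5]))]
```

>>> step_arm(steps=[[0, 0, 0, -1, 20, 1, 0], [0, 0, 0, -1, 60, 1, 0], [0, 0, 0, -1, 100, 1, 0], [0, 0, 0, -1, 117, 1, 0], [0, 0, 0, -1, 117, 1, 0], [0, 0, 0, -1, 117, 1, 1], [0, 0, 0, -1, 117, 1, 1], [0, 0, 0, -1, 117, 1, 1], [0, 0, 0, -1, 117, 1, 1], [0, 0, 0, -1, 117, 1, 1]])

```text
time_s: 9.35
ee_pos: [0.6045, -0.0086, 0.0852]
tool_rot: [0.702, -0.702, 0.083, -0.085]
ft_force: [0.0, -0.1, 2.3]
opening: 0.28
```

>>> step_arm(steps=[[0, 0, 0, 0, 0, 0, 1], [0, 0, 0, 0, 0, 0, 1], [0, 0, 0, 0, 0, 0, 1], [0, 0, 0, 0, -20, 0, 1], [0, 0, 0, 0, -50, 0, 1], [0, 0, 0, 0, -90, 0, 1], [0, 0, 0, 0, -130, 0, 1], [0, 0, 0, 0, -150, 0, 1], [0, 0, 0, 0, -150, 0, 1], [0, 0, 0, 0, -150, 0, 1]])

```text
time_s: 10.35
ee_pos: [0.6034, -0.0084, 0.2332]
tool_rot: [0.702, -0.702, 0.084, -0.083]
ft_force: [0.1, -0.2, -1.2]
opening: 0.279
```

Run:
```python
from h import *
im,s=grab('wrist','h2.png'); print(s['ee_pos'],s['opening'],s['ft_force'])
c=im[250:330,240:330].max(2)
n,l,st,ce=cv2.connectedComponentsWithStats((c<60).astype(np.uint8)); h=[(st[i].tolist(),(ce[i]+[240,250]).round(1)) for i in range(1,n) if st[i][4]>100]; print(h)
print(tomove([.4975,.306,s['ee_pos'][2]]))
```

```text
[ 0.60344595 -0.00843508  0.23322737] 0.27854745657370517 [ 0.10409664 -0.23186421 -1.17607185]
[([0, 0, 18, 80, 632], array([248.2, 300.7])), ([68, 0, 22, 80, 850], array([318.9, 300.8])), ([27, 27, 35, 31, 852], array([283.7, 291.9]))]
[-176.7   -0.4  280.7]
```

>>> step_arm(steps=[[0, 0, 0, -15, 0, 23, 1], [0, 0, 0, -38, 0, 60, 1], [0, 0, 0, -62, 0, 98, 1], [0, 0, 0, -86, 0, 137, 1], [0, 0, 0, -110, 0, 175, 1], [0, 0, 0, -134, 0, 213, 1], [0, 0, 0, -156, 0, 248, 1], [0, 0, 0, -170, 0, 272, 1], [0, 0, 0, -176, 0, 281, 1], [0, 0, 0, -176, 0, 281, 1]])

```text
time_s: 11.4
ee_pos: [0.498, 0.3067, 0.2325]
tool_rot: [-0.702, 0.703, -0.084, 0.082]
ft_force: [-0.4, -0.5, -0.5]
opening: 0.275
```

>>> step_arm(steps=[[0, 0, 0, 0, 0, 0, 1], [0, 0, 0, 0, 40, 0, 1], [0, 0, 0, 0, 80, 0, 1], [0, 0, 0, 0, 110, 0, 1], [0, 0, 0, 0, 125, 0, 1], [0, 0, 0, 0, 133, 0, 1], [0, 0, 0, 0, 139, 0, 1], [0, 0, 0, 0, 144, 0, 1], [0, 0, 0, 0, 144, 0, 1]])

```text
time_s: 12.3
ee_pos: [0.4994, 0.3058, 0.0904]
tool_rot: [0.702, -0.702, 0.084, -0.084]
ft_force: [-0.3, -0.4, -1.9]
opening: 0.275
```

Run:
```python
from h import *
im,s=grab('wrist'); b,_=grab('side'); print(s['ee_pos'],s['opening'],s['ft_force'],s['wrist_torque'])
cv2.imwrite('pics/p2.png',np.hstack([im,cv2.copyMakeBorder(cv2.resize(b[160:260,120:200],(240,300)),0,120,0,0,cv2.BORDER_CONSTANT)])[:,:,::-1])
```

```text
[0.49936749 0.30577865 0.09040841] 0.2745463966735324 [-0.3029704  -0.43934589 -1.90683194] [0.00419784 0.03001811 0.00203856]
```

View pics/p2.png

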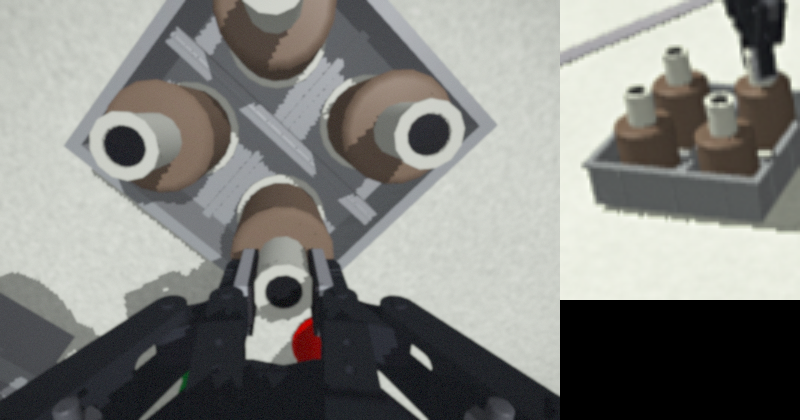

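All four spools are over their own pockets and no contact is felt. I'll lower this one the last 6 mm and release.

>>> step_arm(steps=[[0, 0, 0, 0, 3, 0, 1], [0, 0, 0, 0, 6, 0, 1], [0, 0, 0, 0, 6, 0, 1], [0, 0, 0, 0, 6, 0, 0.9], [0, 0, 0, 0, 6, 0, 0.6], [0, 0, 0, 0, 6, 0, 0.45], [0, 0, 0, 0, 6, 0, 0.45], [0, 0, 0, 0, -10, 0, 0.45], [0, 0, 0, 0, -50, 0, 0.45], [0, 0, 0, 0, -100, 0, 0.45]])

```text
time_s: 13.4
ee_pos: [0.4979, 0.3055, 0.1893]
tool_rot: [-0.701, 0.703, -0.086, 0.082]
ft_force: [1.0, 0.2, -0.2]
opening: 0.546
```

Run:
```python
from h import *
s=observe(); print(s['ee_pos'],s['ft_force'],tomove([.4642,-.292,.275]),tomove([.5485,-.003,.24]),s['joint_positions'].round(3))
```

```text
[0.49787529 0.30550648 0.18929604] [ 1.00763881  0.22274401 -0.16892908] [ 107.7  -84.3 -588.9] [ 121.7  -50.3 -288.1] [ 0.419  0.487  1.415  0.     1.245 -0.914]
```

>>> step_arm(steps=[[0, 0, 0, 6, -20, -20, 0.3], [0, 6, 0, 14, -50, -60, 0], [0, 12, 0, 22, -80, -105, 0], [0, 18, 0, 30, -87, -153, 0], [0, 24, 0, 38, -87, -201, 0], [0, 30, 0, 46, -87, -250, 0], [0, 36, 0, 55, -87, -299, 0], [0, 39.6, 0, 64, -87, -348, 0], [0, 39.6, 0, 73, -87, -397, 0], [0, 39.6, 0, 81, -87, -445, 0]])

```text
time_s: 14.4
ee_pos: [0.4726, -0.1471, 0.2773]
tool_rot: [0.632, -0.632, 0.317, -0.317]
ft_force: [1.3, -0.3, -0.4]
opening: 0.997
```

Run:
```python
from h import *
s=observe(); print(s['ee_pos'],tomove([.464,-.291,.277]),s['joint_positions'].round(3))
```

```text
[ 0.47256397 -0.14705309  0.27730061] [110.2   0.3 -93. ] [-0.457  0.253  1.522  0.     1.367 -1.099]
```

>>> step_arm(steps=[[0, 0, 0, 35, 0, -30, 0], [0, 0, 0, 70, 0, -60, 0], [0, 0, 0, 100, 0, -84, 0], [0, 0, 0, 110, 0, -93, 0], [0, 0, 0, 110, 0, -93, 0], [0, 0, 0, 110, 0, -93, 0], [0, 0, 0, 110, 0, -93, 0]])

```text
time_s: 15.1
ee_pos: [0.4647, -0.2872, 0.2774]
tool_rot: [0.633, -0.632, 0.316, -0.316]
ft_force: [-0.7, -1.0, -0.0]
opening: 0.998
```

Run:
```python
from h import *
im,s=grab('wrist','ws.png'); np.save('ws_s.npy',s,allow_pickle=True); print(s['ee_pos'],s['dq'].round(4))
```

```text
[ 0.46468817 -0.28723779  0.27743865] [ 0.0043 -0.002  -0.0014 -0.0017 -0.0007 -0.0034]
```

View pics/ws.png

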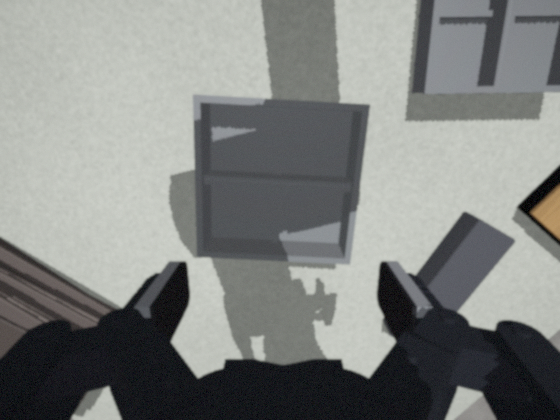

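Stack top from the wrist: rim corners about (194,96), (369,105), (351,264), (197,257). Its web runs (205,178)→(352,186), a quarter turn from tray_b's, which is allowed. Next I'll refine the edges by line fits.

```bash
cat >> h.py <<'E'
def rim(im,q,z,s,w=7):
    """refine quad q (outer rim) by outermost strong edge along each side; returns centre, yaw mod 90"""
    g=cv2.GaussianBlur(im,(0,0),1).astype(float).mean(2); q=np.array(q,float); ctr=q.mean(0); L=[]
    for i in range(4):
        a,b=q[i],q[(i+1)%4]; d=(b-a)/np.linalg.norm(b-a); n=np.array([-d[1],d[0]])
        if n@((a+b)/2-ctr)<0:n=-n
        t=np.arange(-w,w+.1,.5); P=[]
        for f in np.linspace(.08,.92,40):
            p=(a+f*(b-a))[:,None]+n[:,None]*t
            v=cv2.remap(g.astype(np.float32),p[0][None].astype(np.float32),p[1][None].astype(np.float32),1)[0]
            k=np.argmax(np.abs(np.gradient(v))); P.append(p[:,k])
        P=np.array(P,np.float32)
        for _ in range(4):
            l=cv2.fitLine(P,cv2.DIST_HUBER,0,.01,.01).ravel(); r=np.abs((P-l[2:])@np.array([-l[1],l[0]])); P=P[r<=max(1.0,1.5*np.median(r))]
        L.append(l); print('side',i,len(P),round(float(r.mean()),2))
    c=[]
    for i in range(4):
        l,m=L[i-1],L[i]; k=np.linalg.solve(np.c_[l[:2],-m[:2]],m[2:]-l[2:]); c.append(l[2:]+k[0]*l[:2])
    W=cast('wrist',c,z,s); e=np.roll(W,-1,0)-W
    print('px',np.round(c,1).tolist()); print('len',np.linalg.norm(e,axis=1).round(4)); a=np.degrees(np.arctan2(e[:,1],e[:,0]))%90; print('yaw',a.round(2),a.mean().round(2),'centre',W.mean(0).round(4))
    return W
E
python3 - <<'E'
from h import *
im=cv2.imread('pics/ws.png')[:,:,::-1]; s=np.load('ws_s.npy',allow_pickle=True).item()
rim(im,[(194,96),(369,105),(351,264),(197,257)],.097,s)
w=cast('wrist',[(205,178),(352,186)],.087,s);d=w[1]-w[0];print('web mid',w.mean(0),np.degrees(np.arctan2(d[1],d[0])))
print(tomove([.5485,-.003,.232]))
E
```

```text
side 0 20 0.75
side 1 17 0.39
side 2 17 0.34
side 3 37 0.17
px [[193.10000610351562, 104.19999694824219], [371.79998779296875, 102.30000305175781], [341.3999938964844, 269.79998779296875], [196.10000610351562, 255.10000610351562]]
len [0.1706 0.1784 0.1613 0.1579]
yaw [37.5  30.58 30.53 33.52] 33.03 centre [ 0.462  -0.2958]
web mid [ 0.46181392 -0.28991383] 33.73536206630653
[-177.1   45.6  237.6]
```

>>> step_arm(steps=[[0, 0, 0, -30, 0, 40, 0], [0, 0, 0, -59, 0, 79, 0], [0, 0, 0, -88, 0, 118, 0], [0, 0, 0, -117, 5, 157, 0], [0, 0, 0, -146, 25, 196, 0], [0, 0, 0, -168, 40, 226, 0], [0, 0, 0, -177, 45, 238, 0], [0, 0, 0, -177, 45, 238, 0], [0, 0, 0, -177, 45, 238, 0], [0, 0, 0, -177, 45, 238, 0]])

```text
time_s: 16.15
ee_pos: [0.5492, -0.0058, 0.2331]
tool_rot: [0.632, -0.632, 0.317, -0.318]
ft_force: [0.1, -0.4, -0.1]
opening: 1.001
```

Run:
```python
from h import *
im,s=grab('wrist','wb2.png'); np.save('wb2_s.npy',s,allow_pickle=True); print(s['ee_pos'],s['dq'].round(4))
a=cv2.imread('pics/ws.png'); b=cv2.imread('pics/wb2.png')
f=lambda i:cv2.resize(cv2.convertScaleAbs(i[80:280,180:380],alpha=1.3,beta=10),None,fx=2,fy=2,interpolation=cv2.INTER_CUBIC)
m=np.hstack([f(a),f(b)])
cv2.imwrite('pics/m2.png',m)
```

```text
[ 0.54916398 -0.00578655  0.23310378] [-0.0105  0.0014  0.0007  0.0024 -0.0012  0.0022]
```

View pics/m2.png

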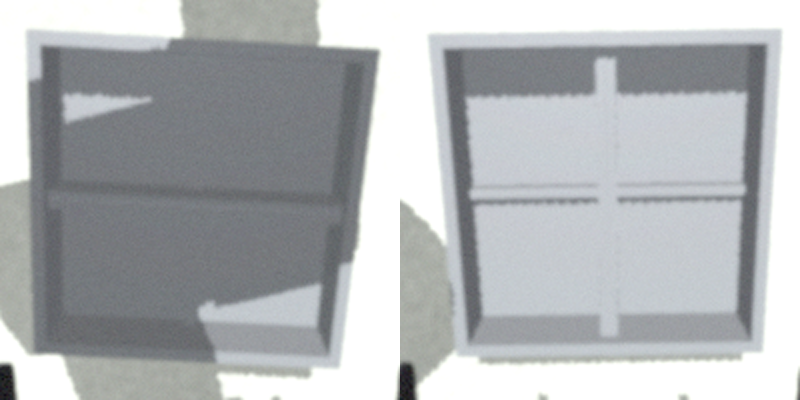

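Left (stack): rim corners (193.5,95.5), (370,105), (349.5,263.5), (196.5,256.5). Right (tray_b, empty, web vertical in the image): (195,98), (370,95), (361.5,256), (208,258).

Run:
```python
from h import *
for n,q,z in[('ws',[(193.5,95.5),(370,105),(349.5,263.5),(196.5,256.5)],.097),('wb2',[(195,98),(370,95),(361.5,256),(208,258)],.052)]:
    s=np.load(n+'_s.npy',allow_pickle=True).item(); W=cast('wrist',q,z,s); e=np.roll(W,-1,0)-W; a=np.degrees(np.arctan2(e[:,1],e[:,0]))%90
    print(n,W.mean(0).round(4),np.linalg.norm(e,axis=1).round(4),a.round(2),a.mean().round(2))
    M=R.from_quat(np.roll(s['tool_rot'],-1)).as_matrix(); print('jaw az',np.degrees(np.arctan2(M[1,2],M[0,2])).round(2)); C=W.mean(0)
    w=cast('wrist',np.array([[605,58],[608,335]])/2-[20,-80],.042,s) if n=='wb2' else cast('wrist',np.array([[48,193],[345,207]])/2+[180,80],.087,s); d=w[1]-w[0]; print('web',w.mean(0).round(4),(np.degrees(np.arctan2(d[1],d[0]))%90).round(2))
print(tomove([*C,.026]))
```

```text
ws [ 0.4619 -0.2923] [0.1683 0.1674 0.1687 0.1675] [34.   33.61 34.02 33.49] 33.78
jaw az 36.88
web [ 0.4603 -0.2884] 34.17
wb2 [ 0.5497 -0.0045] [0.1664 0.1676 0.169  0.1672] [37.7  38.04 37.55 37.15] 37.61
jaw az 36.71
web [ 0.5508 -0.0065] 37.39
[ -1.  207.1   1.1]
```

>>> step_arm(steps=[[0, -0.8, 0, -1, 40, 1, 0], [0, -0.8, 0, -1, 90, 1, 0], [0, -0.8, 0, -1, 140, 1, 0], [0, -0.8, 0, -1, 180, 1, 0], [0, -0.8, 0, -1, 198, 1, 0], [0, -0.8, 0, -1, 208, 1, 0], [0, -0.8, 0, -1, 208, 1, 0], [0, -0.8, 0, -1, 208, 1, 0.4], [0, -0.8, 0, -1, 208, 1, 0.7], [0, -0.8, 0, -1, 208, 1, 1]], grip_force=60)

```text
time_s: 17.2
ee_pos: [0.5501, -0.0034, 0.0256]
tool_rot: [0.635, -0.634, 0.311, -0.313]
ft_force: [0.3, 0.4, -0.7]
opening: 0.515
```

>>> step_arm(steps=[[0, 0, 0, 0, 0, 0, 1], [0, 0, 0, 0, 0, 0, 1], [0, 0, 0, 0, 0, 0, 1], [0, 0, 0, 0, 0, 0, 1], [0, 0, 0, 0, 0, 0, 1], [0, 0, 0, 0, 0, 0, 1]])

```text
time_s: 17.8
ee_pos: [0.5495, -0.0032, 0.0249]
tool_rot: [0.634, -0.634, 0.312, -0.313]
ft_force: [-1.8, -0.6, 6.1]
opening: 0.098
```

Run:
```python
from h import *
s=observe(); print(s['ee_pos'],s['opening'],s['ft_force'],s['wrist_torque'])
M=R.from_quat(np.roll(s['tool_rot'],-1)).as_matrix(); print(np.degrees(np.arctan2(M[1,2],M[0,2])),tomove([.5497,-.0045,.024]))
```

```text
[ 0.54946165 -0.00324722  0.02491335] 0.09811113801372627 [-1.83625558 -0.57171037  6.14818634] [-0.04093257  0.28023138  0.0297987 ]
37.58258685005417 [ 1.1  0.9 -0.6]
```

>>> step_arm(steps=[[0, 0, 0, 0, -10, 0, 1], [0, 0, 0, 0, -35, 0, 1], [0, 0, 0, 0, -75, 0, 1], [0, 0, 0, 0, -115, 0, 1], [0, 0, 0, 0, -150, 0, 1], [0, 0, 0, 0, -160, 0, 1], [0, 0, 0, 0, -160, 0, 1], [0, 0, 0, 0, -160, 0, 1]])

```text
time_s: 18.6
ee_pos: [0.5483, -0.0031, 0.1827]
tool_rot: [-0.634, 0.635, -0.313, 0.311]
ft_force: [-0.3, -0.3, -2.6]
opening: 0.098
```

Run:
```python
from h import *
im,s=grab('wrist','ht.png'); b,_=grab('side','hts.png'); print(s['ee_pos'],s['opening'],s['ft_force'],s['wrist_torque'])
print(tomove([.4613,-.2914,.185]))
cv2.imwrite('pics/m3.png',np.hstack([im[80:],cv2.copyMakeBorder(b[150:330,200:400],0,160,0,0,cv2.BORDER_CONSTANT)])[:,:,::-1])
```

```text
[ 0.54829535 -0.00309574  0.18266612] 0.09832496032146901 [-0.26933002 -0.32627738 -2.62208492] [0.01089559 0.0131967  0.078444  ]
[ 175.5   -2.7 -244.6]
```

View pics/m3.png

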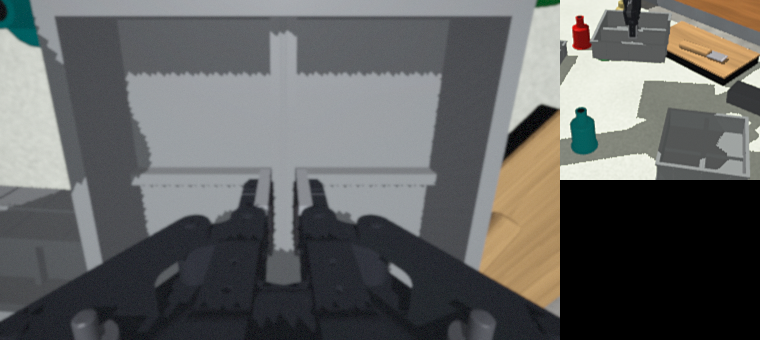

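The tray is held level, with its web upright in the image (x≈283) and the divider at full-image row ~255. Before placing, I'll cross-check the stack centre with its web profile.

Run:
```python
from h import *
g=cv2.imread('pics/ws.png').astype(float).mean(2)
# profile across web, along line slope (14/297)
pr=[]
for v in range(164,196):
    pr.append(np.mean([g[int(round(v+(u-204)*14/297)),u] for u in range(212,345) ]))
print([(v,round(x,1)) for v,x in zip(range(164,196),pr)])
s=observe(); c=cast('wrist',[(283,255.5)],s['ee_pos'][2]-.0249+.018,s); print('in-hand divider tool x offset',tomove([*c[0],s['ee_pos'][2]],s))
h=cv2.imread('pics/ht.png').astype(float).mean(2); print([(v,round(h[v,150:250].mean(),1)) for v in range(240,272)])
sw=np.load('ws_s.npy',allow_pickle=True).item(); C=np.array([.4619,-.2923])
# rim mid-edges
print('proj of web centre at corners centre', proj('wrist',[[*C,.087],[*(C+.005*np.array([.556,-.831])),.087],[*(C-.005*np.array([.556,-.831])),.087]],sw))
```

```text
[(164, np.float64(86.9)), (165, np.float64(86.7)), (166, np.float64(86.8)), (167, np.float64(86.6)), (168, np.float64(85.8)), (169, np.float64(83.4)), (170, np.float64(79.7)), (171, np.float64(76.8)), (172, np.float64(75.6)), (173, np.float64(75.7)), (174, np.float64(76.6)), (175, np.float64(79.7)), (176, np.float64(83.6)), (177, np.float64(86.0)), (178, np.float64(87.7)), (179, np.float64(88.6)), (180, np.float64(87.9)), (181, np.float64(86.7)), (182, np.float64(86.2)), (183, np.float64(86.1)), (184, np.float64(86.3)), (185, np.float64(86.2)), (186, np.float64(86.4)), (187, np.float64(86.2)), (188, np.float64(85.8)), (189, np.float64(86.3)), (190, np.float64(86.1)), (191, np.float64(85.9)), (192, np.float64(85.9)), (193, np.float64(86.1)), (194, np.float64(85.7)), (195, np.float64(85.7))]
in-hand divider tool x offset [-1.9  0.   0.3]
[(240, np.float64(159.5)), (241, np.float64(158.9)), (242, np.float64(158.5)), (243, np.float64(158.7)), (244, np.float64(158.8)), (245, np.float64(157.2)), (246, np.float64(151.4)), (247, np.float64(140.3)), (248, np.float64(130.3)), (249, np.float64(126.4)), (250, np.float64(125.6)), (251, np.float64(125.8)), (252, np.float64(127.1)), (253, np.float64(133.6)), (254, np.float64(144.9)), (255, np.float64(155.0)), (256, np.float64(158.9)), (257, np.float64(159.4)), (258, np.float64(159.0)), (259, np.float64(158.4)), (260, np.float64(157.3)), (261, np.float64(156.0)), (262, np.float64(154.6)), (263, np.float64(151.7)), (264, np.float64(146.2)), (265, np.float64(140.6)), (266, np.float64(141.5)), (267, np.float64(146.8)), (268, np.float64(150.7)), (269, np.float64(151.8)), (270, np.float64(151.3)), (271, np.float64(150.5))]
proj of web centre at corners centre [[277.50533203 183.8225636 ]
 [277.26994534 188.42243583]
 [277.74271203 179.18373854]]
```

>>> step_arm(steps=[[0, 0, 0, 12, 0, -17, 1], [0, 1, 0, 36, 0, -50, 1], [0, 2, 0, 62, 0, -86, 1], [0, 3, 0, 88, 0, -123, 1], [0, 3.8, 0, 114, 0, -159, 1], [0, 3.8, 0, 140, 0, -195, 1], [0, 3.8, 0, 160, 0, -223, 1], [0, 3.8, 0, 172, 0, -240, 1], [0, 3.8, 0, 175, 0, -245, 1], [0, 3.8, 0, 175, 0, -245, 1]])

```text
time_s: 19.7
ee_pos: [0.4611, -0.2914, 0.1829]
tool_rot: [0.624, -0.623, 0.335, -0.333]
ft_force: [0.6, -0.4, -3.0]
opening: 0.1
```

>>> step_arm(steps=[[0, 0, 0, 0, 5, 0, 1], [0, 0, 0, 0, 10, 0, 1], [0, 0, 0, 0, 10, 0, 1], [0, 0, 0, 0, 10, 0, 1], [0, 0, 0, 0, 10, 0, 1]])

```text
time_s: 20.2
ee_pos: [0.4621, -0.291, 0.1744]
tool_rot: [0.624, -0.624, 0.333, -0.333]
ft_force: [0.4, 0.6, -2.3]
opening: 0.096
```

Run:
```python
from h import *
s=observe(); print(s['ee_pos'],s['opening'],s['ft_force'],s['dq'].round(3))
M=R.from_quat(np.roll(s['tool_rot'],-1)).as_matrix(); print(M.round(4)); print(np.degrees(np.arctan2(M[1,2],M[0,2])),tomove([.4615,-.2916,.0249+.090]))
```

```text
[ 0.46208631 -0.29100706  0.1744295 ] 0.09622665022991606 [ 0.37750776  0.64802317 -2.30932917] [-0.006 -0.001 -0.002 -0.001  0.     0.   ]
[[ 5.565e-01  3.000e-04  8.308e-01]
 [-8.308e-01 -1.000e-04  5.565e-01]
 [ 2.000e-04 -1.000e+00  2.000e-04]]
33.81642911212819 [ 0.2 59.5 -0.8]
```

>>> step_arm(steps=[[0, 0, 0, 0, 20, 0, 1], [0, 0, 0, 0, 38, 0, 1], [0, 0, 0, 0, 46, 0, 1], [0, 0, 0, 0, 50, 0, 1], [0, 0, 0, 0, 52, 0, 1], [0, 0, 0, 0, 54, 0, 1], [0, 0, 0, 0, 55, 0, 1], [0, 0, 0, 0, 55, 0, 1]])

```text
time_s: 21.0
ee_pos: [0.462, -0.2914, 0.1196]
tool_rot: [-0.624, 0.624, -0.333, 0.333]
ft_force: [0.5, 0.8, -1.5]
opening: 0.098
```

Run:
```python
from h import *
s=observe(); print(s['ee_pos'],s['opening'],s['ft_force'],s['wrist_torque']);print(tomove([.4615,-.2916,.0249+.090]))
```

```text
[ 0.46198164 -0.29144305  0.11959107] 0.09840435017662177 [ 0.47426791  0.77691555 -1.47349602] [ 0.04518481  0.00118748 -0.05880377]
[-0.1  4.7 -0.5]
```

No contact at 2 mm inside the rim, so I'll go on down to seat it.

>>> step_arm(steps=[[0, 0, 0, 0, 1, 0, 1], [0, 0, 0, 0, 2, 0, 1], [0, 0, 0, 0, 3, 0, 1], [0, 0, 0, 0, 4, 0, 1], [0, 0, 0, 0, 5, 0, 1], [0, 0, 0, 0, 5, 0, 1], [0, 0, 0, 0, 5, 0, 1]])

```text
time_s: 21.7
ee_pos: [0.4618, -0.2913, 0.1149]
tool_rot: [-0.624, 0.624, -0.333, 0.333]
ft_force: [-1.8, 2.0, 5.4]
opening: 0.099
```

Run:
```python
from h import *
s=observe(); print(s['ee_pos'],s['opening'],s['ft_force'],s['wrist_torque']);print(tomove([.4615,-.2916,.0249+.090]))
```

```text
[ 0.46184481 -0.29133359  0.11490408] 0.09875641266182413 [-1.80288987  2.00551579  5.37834948] [ 0.30007102  0.42296014 -0.03093009]
[ 0.   0.  -0.4]
```

Seated at exactly the expected height, with about 8 N of load taken up. Now release and lift.

>>> step_arm(steps=[[0, 0, 0, 0, 0, 0, 0.9], [0, 0, 0, 0, 0, 0, 0.75], [0, 0, 0, 0, 0, 0, 0.6], [0, 0, 0, 0, 0, 0, 0.6], [0, 0, 0, 0, -5, 0, 0.6], [0, 0, 0, 0, -25, 0, 0.6], [0, 0, 0, 0, -60, 0, 0.6], [0, 0, 0, 0, -110, 0, 0.6], [0, 0, 0, 0, -155, 0, 0.6], [0, 0, 0, 0, -200, 0, 0.6]])

```text
time_s: 22.7
ee_pos: [0.4616, -0.2911, 0.3167]
tool_rot: [-0.624, 0.624, -0.333, 0.333]
ft_force: [0.5, -0.7, 0.4]
opening: 0.4
```

>>> step_arm(steps=[[0, 0, 0, 0, -8, 0, 0.6], [0, 0, 0, 0, -8, 0, 0.6], [0, 0, 0, 0, -8, 0, 0.6]])

```text
time_s: 23.0
ee_pos: [0.4614, -0.291, 0.3208]
tool_rot: [0.624, -0.623, 0.334, -0.332]
ft_force: [0.5, -0.3, -0.5]
opening: 0.401
```

Run:
```python
from h import *
im,s=grab('wrist','f_w.png'); b,_=grab('side','f_s.png'); t,_=grab('top','f_t.png'); print(s['ee_pos'],s['ft_force'])
z=np.zeros((420,800,3),np.uint8); z[:240,:260]=im[60:300,150:410]; z[:240,270:530]=b[150:390,170:430]; z[:240,540:800]=cv2.resize(t[190:330,360:500],(260,240)); z[245:420,:260]=cv2.resize(b[160:260,110:258],(260,175)); z[245:420,270:530]=t[160:335,70:330]
cv2.imwrite('pics/fin.png',z[:,:,::-1])
```

```text
[ 0.46135808 -0.29099964  0.32079691] [ 0.50249429 -0.30199976 -0.51282926]
```

View pics/fin.png

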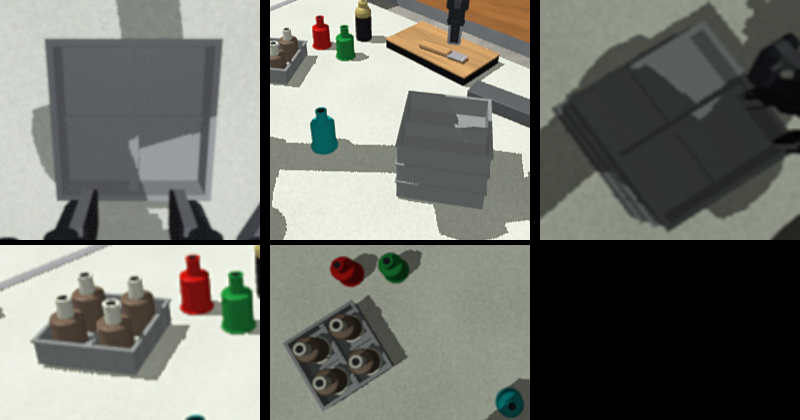

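The final views show all four spools upright in tray_a's pockets, and the three-tray stack square with even seams. Bystanders are unmoved. Handing in.

Run:
```python
from h import *
s=observe()
W=cast('wrist',[(196,100),(372,100),(361,260),(208,258)],.142,s); e=np.roll(W,-1,0)-W; print(W.mean(0).round(4),np.linalg.norm(e,axis=1).round(3),(np.degrees(np.arctan2(e[:,1],e[:,0]))%90).round(1))
print(workorder.close_job())
```

```text
[ 0.463  -0.2904] [0.167 0.166 0.167 0.164] [33.8 34.2 33.  34. ]
the job is handed in; nothing more can be done
None
```

The job is done and handed in at about 23 s of the 70 s allowed. I moved both of tray_b's spools into the free pockets of tray_a, then put the empty tray_b on top of the stack.

- **Spools:** in the last side and top pictures all four stand upright, one in each pocket of tray_a. I lowered the two I moved to the height at which I had gripped them and felt no side load.
- **Stack seating:** tray_b came to rest at the expected seated height, with the gripper at 0.1149 m, and the load came onto it gently, at about 8 N.
- **Stack position:** a last measurement put tray_b's centre at (0.463, -0.290) and its yaw at about 33.8°. Before placing, the stack's centre was (0.462, -0.292) and its yaw 33.8°, so they agree to about 2 mm. The seams between the trays look even in the side view.
- **Bystanders:** the bottle and knife look unmoved in the pictures. The oilstone is only partly in view at the end, but the arm never came near it.
- **Disagreements:**
  - My first hand readings of tray_a and its spools in the top picture were off by about 10 mm; a closer look corrected them.
  - An automatic edge fit on the shaded stack rim gave bad sides, so I used corners read by hand instead.
  - The rim lengths I measured came out about 2% long in both trays, which cancels when placing one on the other.

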